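Sort a sealed canister by its weight

TASK

The sealed canister standing in the black ring nest holds either a solid metal core or only a light foam dummy, and nothing outside shows which: lift it just clear of the nest (a few centimetres at most), hold it still there for a second and judge its weight. Then put it upright into the socket of the blue block if it is heavy or of the yellow block if it is light; the socket may be clamped up to 14 mm either side of its block's middle, so feel for it with the canister's foot and never press on a block with more than about 20 N. Let go so that the canister rests free on the socket's sprung floor, and leave the other things on the table where they are.

Things in the scene. Friction and masses are not known exactly. Their poses are not given: they have to be found in the camera images.
- canister: Upright aluminium cylinder, orange band, black cap, 40 mm across, 80 mm high; foot bevelled 1.5 mm. Origin at the centre of its underside, z up. Grasp it about 60 mm above its underside. With the metal core it weighs about 0.30 kg (2.9 N), with the foam dummy about 0.085 kg (0.8 N); the core is a little loose inside.
- nest: Fixed black ring holder, 72 mm across; origin at the centre of its underside on the table. The canister stands 4 mm above that origin, inside a ring 14 mm high and about 46 mm wide inside.
- heavy_block: Fixed blue block for heavy canisters, 96 x 150 mm; origin at the centre of its underside. Between two rails 22 mm high along its y stands a carriage (74 x 110 mm, flat top at z 40 mm), clamped firmly up to 14 mm either side of the middle in y. In the carriage's centre is one round socket, 43.5 mm wide (canister 40), mouth bevelled 1.5 mm; its sprung floor lies 16 mm down.
- light_block: Fixed yellow block for light canisters, 96 x 150 mm; origin at the centre of its underside. Between two rails 22 mm high along its y stands a carriage (74 x 110 mm, flat top at z 40 mm), clamped firmly up to 14 mm either side of the middle in y. In the carriage's centre is one round socket, 43.5 mm wide (canister 40), mouth bevelled 1.5 mm; its sprung floor lies 16 mm down.
- heavy_block_mid (a point): Middle of the blue block at the height of its carriage's top (40 mm above the table), axes as the block's. The socket's mouth lies within 14 mm of it along y and at 0 in x; no reading tells where.
- light_block_mid (a point): The same point of the yellow block, at the height of its carriage top; the mouth lies within 14 mm of it along y, at 0 in x; no reading tells where.
- stirrer: Fixed magnetic stirrer, 280 mm in x, 215 mm in y, 116 mm high, with a tall glass flask on it: an obstacle to carry round, on its robot side. Origin at the centre of its underside.
- heavy_block_floor (a joint): How far the blue block's sprung floor is sunk, in m: 0 up, 0.010 fully down, about 400 N/m (it sinks about 7 mm under a heavy canister, 2 mm under a light one).
- light_block_floor (a joint): The same for the yellow block's floor.
- tape_roll: Bystander, roll of brown tape lying flat, 96 mm across, 48 mm high; origin at the centre of its underside.
- spirit_lamp: Bystander, glass spirit lamp, 73 mm across, 72 mm high; origin at the centre of its underside.
- cal_weight: Bystander, small steel knobbed weight, 19 mm across, 26 mm high; origin at the centre of its underside.
There are look-alikes about, which are no part of the job. Leave any purple or turquoise look-alike of the canister alone.

How it is judged:
On the way:
1. the canister is held hanging just clear of the nest, 13 to 60 mm above where it stood, still over the nest and almost at rest, for half a second (z of canister in the frame of nest between 0.017 and 0.064 m and horizontal distance between canister and nest below 0.03 m and contact force between canister and nest below 0.05 N and contact force between the fingers and canister above 1 N and linear speed of canister below 0.02 m/s), for 0.5 s.
At the end, for the whole second after the job is handed in: The canister stands upright (0.12 rad), released and at rest, its underside over 12 mm below a socket mouth and within 5 mm of the block's x middle: in the blue block with the floor sunk over 4.8 mm (heavy), or in the yellow block with the floor sunk under 3.8 mm (light) (angle between canister's own z axis and vertical below 0.12 rad and linear speed of canister below 0.02 m/s and contact force between the fingers and canister below 0.05 N and ((x of canister in the frame of heavy_block_mid between -0.005 and 0.005 m and y of canister in the frame of heavy_block_mid between -0.019 and 0.019 m and z of canister in the frame of heavy_block_mid below -0.012 m and value of joint heavy_block_floor above 0.0048 m) or (x of canister in the frame of light_block_mid between -0.005 and 0.005 m and y of canister in the frame of light_block_mid between -0.019 and 0.019 m and z of canister in the frame of light_block_mid below -0.012 m and value of joint light_block_floor below 0.0038 m))); the robot touches nothing.
It fails at once if the canister presses on a block with more than 25 N (contact force between canister and heavy_block above 25 N or contact force between canister and light_block above 25 N).
It fails at once if the fingers press on a block with more than 25 N (contact force between the fingers and heavy_block above 25 N or contact force between the fingers and light_block above 25 N).
It fails at once if a bystander is moved by more than 3 cm (distance of any of tape_roll, spirit_lamp, cal_weight from where it was at the start of the episode above 0.03 m).
It also fails if it takes over 58 s, if anything falls off the work surface, if the arm or the gripper's body presses on something with over 40 N, if the wrist force passes 120 N, or if a joint passes its speed limit or range.

ROBOT

A 6-joint arm with a two-finger parallel gripper is mounted at the origin on a cart in front of the work surface, level with it; the furniture and walls round the work are solid. World frame = base frame: x ahead of the robot, y to its left, z up, the work surface at z = 0. Lengths are in m, angles in rad, forces in N, time in s.
With the tool pointing down it reaches from about 0.3 to 0.775 m from the base axis. Payload 14.6 kg.
Tool frame: the origin (TCP) lies between the finger pads; the fingertips stand 25 mm ahead of it and the grasp point (between the pads) lies 6 mm ahead of it (r.tip_reach is the distance from the TCP to the fingertips, in m); x points along the fingers, z is the direction in which the jaws open and shut, and the axes are right-handed (so a half turn about x gives the same grasp; the last joint's range is limited). The gripper opens to 94 mm and grips with 3 to 60 N. Pads are 16 mm wide; open, the fingers measure 119 mm over their backs; the gripper's body (75 mm by 177 mm) begins 78 mm behind the grasp point.
Start: joints at [-1.336, 0.3, 1.521, -0, 1.321, -0.067], TCP at [0.163, -0.525, 0.23] pointing down, gripper open.
Joint ranges: [-3.03, 3.03], [-0.79, 2.21], [0.23, 2.52], [-1.04, 4.18], [0, 3.07], [-2.55, 2.55]. Speed limits (rad/s): [2.22, 2.22, 2.57, 3.14, 3.14, 3.14].

INTERFACE

Orientations are given as a unit quaternion [w, x, y, z].
In Python, from workcell import r gives the robot as it stands. The module is installed in compiled form; this text tells all that it offers.
- The arm moves only by the tool jog_arm, never from a script. Its argument "rows" is a list of rows, each an object of numbers: "x", "y", "z": the shift along the tool's x, y, z in mm; "wx", "wy", "wz": the turn, a rotation vector about the tool's x, y, z in degrees; "jaw": the finger opening in mm, from 0 to 94. In form: [{"x": .., "y": .., "z": .., "wx": .., "wy": .., "wz": .., "jaw": ..}, ...]. A call has exactly 10 rows; each row is the pose to reach, as a shift and turn from the pose measured when the call began, along the tool's axes at that moment; what a row does not reach only later rows make up. A row lasts 1/12 s, in which the tool goes at most 41.7 mm and 7.16 degrees, less where a joint would pass 70% of its speed; a pose out of reach is approached as far as the arm can. A call with a gripper value outside its range is refused whole. The fingers move at their own pace and stop on an object; the grip force is fixed at half the most. Time passes only in rows, so rows that repeat a pose let the fingers close, or fill a call up. It gives the time, the measured TCP pose, the force and the opening at its end, in the units of the state.
- r.sense(): the state, without advancing time (a new reading comes with each control period).
- r.snapshot(name): name is "scene" or "top"; returns a dict with "color" (384x512x3 uint8, red, green, blue), "mtx" (3x3 intrinsics, pixels), "D" ([k1, k2, p1, p2, k3] as OpenCV has them; the pictures are not rectified), "extrinsics" (4x4, takes a point from camera to world coordinates). Camera axes: x right, y down, z forward; pixel columns grow to the right and rows downward; lengths in m; the calibration is good to about 2 mm. A picture is of the moment at which its call begins. There is no depth.
- r.hand_in(): hands the job in, once; it reports no verdict.
The state is a dict: "time_s": time; "joint_positions": joint angles; "joint_vel": joint speeds; "joint_efforts": joint torques, N m; "position": TCP position; "tool_rot": TCP orientation; "contact_force": force on the tool from outside, world axes, zero at the start; "moment": the same for the moment, N m; "finger_gap": finger opening in m.
Only numpy, scipy, OpenCV 4.12 (cv2) and the standard library are available. Lean on these libraries where they do the work, as an engineer would, in place of code of your own. Each camera call takes 0.05 s, during which the arm holds its last target.

## Working session

There is one attempt and no reset: what is moved stays moved. The work goes in short steps, Python scripts to look and compute and a tool call to move; the robot and the scene stay as the last step left them, time stands still between calls to the robot, and variables do not carry over. Pictures are saved under pics/ and viewed, and the job is handed in when it is done.

Besides the shell and the picture viewer there is one more tool, called after "Request:" as name(argument=value, ...), one argument or row to a line, values as JSON. jog_arm: Moves the arm, as the interface text tells. Its arguments: {"type":"object","properties":{"rows":{"type":"array","items":{"type":"object","properties":{"x":{"type":"number"},"y":{"type":"number"},"z":{"type":"number"},"wx":{"type":"number"},"wy":{"type":"number"},"wz":{"type":"number"},"jaw":{"type":"number"}}}}},"required":["rows"]}

```bash
mkdir -p pics; python3 - <<'E'
from workcell import r
import cv2,numpy as np,json
s=r.sense();print(s, r.tip_reach)
for n in("scene","top"):
    d=r.snapshot(n);cv2.imwrite(f"pics/{n}0.png",d["color"][:,:,::-1]);print(n,d["mtx"],d["D"],d["extrinsics"])
    np.savez(f"{n}0.npz",**{k:np.array(v) for k,v in d.items()})
E
```

```text
{'time_s': 0.0, 'joint_positions': array([-1.33559701e+00,  3.00449559e-01,  1.52156232e+00,  3.93088287e-06,
        1.32070816e+00, -6.66024699e-02]), 'joint_vel': array([-0.00019713,  0.00163457, -0.00081206,  0.00108109,  0.00031674,
       -0.00073592]), 'joint_efforts': array([ 1.72353277e-03, -5.31801581e+01, -3.52735054e+01,  7.08469329e-02,
        2.43713718e-02, -1.08839333e-04]), 'position': array([ 0.1634259 , -0.52491922,  0.22990607]), 'tool_rot': array([ 0.56917845,  0.41941195,  0.56978586, -0.41889567]), 'contact_force': array([ 0.69812842,  0.64846   , -0.01264721]), 'moment': array([-0.02155265, -0.03710633,  0.00066017]), 'finger_gap': 0.0941019870165506} 0.025
scene [[397.99091719   0.         254.4695603 ]
 [  0.         397.99091719 193.11371033]
 [  0.           0.           1.        ]] [-0.1166987  0.         0.         0.         0.       ] [[-0.79351756 -0.24156554  0.5585481  -0.05692954]
 [-0.60832171  0.33986598 -0.71724181  0.89808716]
 [-0.01657059 -0.9089209  -0.41663918  0.51873246]
 [ 0.          0.          0.          1.        ]]
top [[348.64324465   0.         256.87344476]
 [  0.         348.64324465 189.6690099 ]
 [  0.           0.           1.        ]] [0.01675535 0.         0.         0.         0.        ] [[ 2.77783499e-02 -9.79045172e-01  2.01739718e-01  3.13734740e-01]
 [-9.99613623e-01 -2.70080169e-02  6.57058723e-03  7.45605650e-02]
 [-9.84312006e-04 -2.01844290e-01 -9.79417130e-01  1.30083002e+00]
 [ 0.00000000e+00  0.00000000e+00  0.00000000e+00  1.00000000e+00]]
```

View pics/scene0.png

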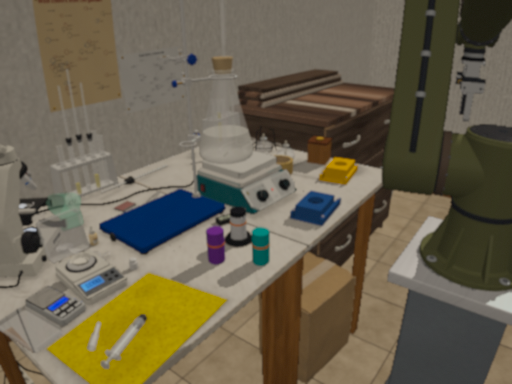

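View pics/top0.png

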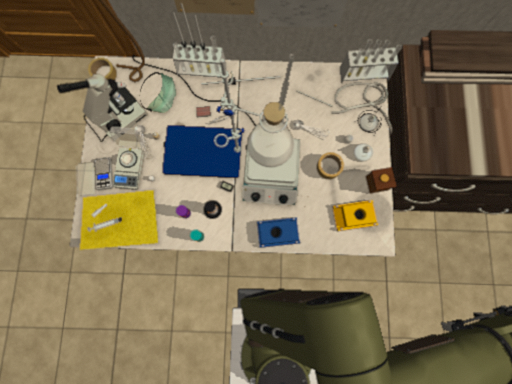

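Canister candidates in the top view are the black-capped one in the black ring at (212,209), purple at (183,211) and turquoise at (197,236). In the scene view they are at (238,225), (216,245) and (260,246). The description fits the one in the black ring, so I'll check it in close crops.

```bash
cat > h.py <<'E'
import cv2,numpy as np
def load(n): return dict(np.load(n+".npz"))
def ray(d,uv):
    p=cv2.undistortPoints(np.array([[uv]],float),d["mtx"],d["D"])[0,0]
    E=d["extrinsics"];return E[:3,3],E[:3,:3]@np.array([p[0],p[1],1.])
def plane(d,uv,z):
    o,v=ray(d,uv);return o+v*(z-o[2])/v[2]
def proj(d,P):
    E=np.linalg.inv(d["extrinsics"]);rv,_=cv2.Rodrigues(E[:3,:3])
    return cv2.projectPoints(np.array(P,float).reshape(-1,1,3),rv,E[:3,3],d["mtx"],d["D"])[0][:,0]
E
python3 - <<'E'
from h import *
t=load("top0");s=load("scene0")
a=t["color"][190:255,165:235,::-1];b=t["color"][195:255,250:385,::-1];c=s["color"][195:275,195:285,::-1];e=s["color"][150:230,285:365,::-1]
z=lambda i,w,h:cv2.resize(i,(w,h),interpolation=cv2.INTER_CUBIC)
top=np.hstack([z(a,310,290),z(c,326,290)]);bot=np.hstack([z(b,500,222),np.zeros((222,136,3),np.uint8)])
cv2.imwrite("pics/crop0.png",np.vstack([top,bot]))
hsv=cv2.cvtColor(t["color"],cv2.COLOR_RGB2HSV)
for nm,lo,hi,roi in(("blue",(95,120,60),(125,255,255),(215,250,250,305)),("yel",(15,120,80),(35,255,255),(195,235,330,380))):
    m=cv2.inRange(hsv,lo,hi);k=np.zeros_like(m);k[roi[0]:roi[1],roi[2]:roi[3]]=m[roi[0]:roi[1],roi[2]:roi[3]]
    c=max(cv2.findContours(k,0,2)[0],key=cv2.contourArea);R=cv2.minAreaRect(c);print(nm,R,cv2.boxPoints(R).tolist())
    for z_ in(0.02,):
        print([plane(t,p,z_).round(4).tolist() for p in cv2.boxPoints(R)], plane(t,R[0],.03))
for uv in((212,209),(183,211),(197,236)): print(uv,plane(t,uv,.084))
E
```

```text
blue ((277.78045654296875, 232.02438354492188), (24.736663818359375, 38.43017578125), 83.6598129272461) [[257.3170471191406, 221.85365295410156], [295.5121765136719, 217.60975646972656], [298.2438659667969, 242.1951141357422], [260.0487365722656, 246.4390106201172]]
[[0.4567, 0.0782, 0.02], [0.4763, -0.0622, 0.02], [0.3868, -0.0726, 0.02], [0.3677, 0.0658, 0.02]] [0.42069434 0.00287352 0.03      ]
yel ((354.640625, 215.1039276123047), (26.602388381958008, 42.17813491821289), 81.46923065185547) [[331.811767578125, 205.0782470703125], [373.52325439453125, 198.821533203125], [377.469482421875, 225.12960815429688], [335.75799560546875, 231.38632202148438]]
[[0.5268, -0.1966, 0.02], [0.5548, -0.3519, 0.02], [0.4571, -0.3623, 0.02], [0.4298, -0.2095, 0.02]] [ 0.49034434 -0.27729284  0.03      ]
(212, 209) [0.49051859 0.23880283 0.084     ]
(183, 211) [0.48064223 0.34031586 0.084     ]
(197, 236) [0.39473682 0.28563908 0.084     ]
```

View pics/crop0.png

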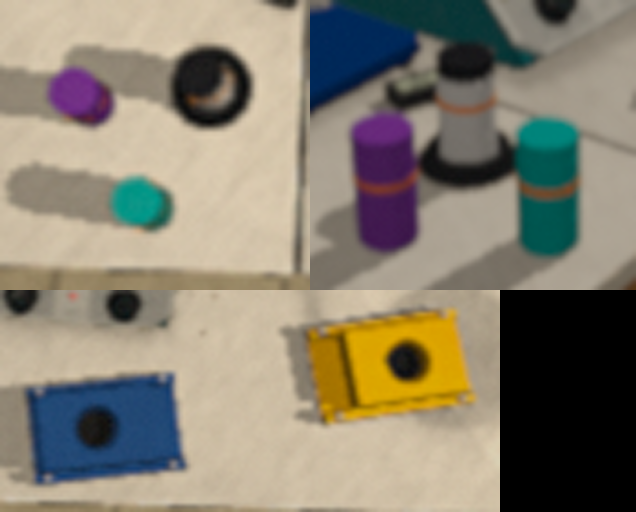

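The crops confirm it: the canister with bare aluminium body, orange band and black cap stands in the black ring at top (212,209). Purple and turquoise stand free. The sockets show as dark discs near (276,232) on blue and (360,214) on yellow. Next I'll measure them to sub-pixel.

```bash
python3 - <<'E'
from h import *
def cen(d,roi,ch,thr,inv=True):
    y0,y1,x0,x1=roi
    g=d["color"][y0:y1,x0:x1].astype(float); g=g[...,ch] if ch is not None else g.max(2)
    g=cv2.resize(g,None,fx=8,fy=8,interpolation=cv2.INTER_CUBIC)
    m=(g<thr).astype(np.uint8)
    c=max(cv2.findContours(m,0,2)[0],key=cv2.contourArea)
    (u,v),ax,an=cv2.fitEllipse(cv2.convexHull(c))
    return ((u+.5)/8-.5+x0,(v+.5)/8-.5+y0),np.array(ax)/8,an
t=load("top0");s=load("scene0")
print("ring"); 
for th in(60,80,100):
    e=cen(t,(197,221,200,226),None,th);print(th,e,plane(t,e[0],.007))
    
for nm,roi,ch in(("blue",(223,241,267,287),2),("yel",(205,224,350,370),0)):
    for th in(50,60,70,90):
        e=cen(t,roi,ch,th);print(nm,th,e,plane(t,e[0],.04))
# predicted radius
for P in((.42,0),(.49,-.28)):
    q=proj(t,[[P[0],P[1]-.02175,.04],[P[0],P[1]+.02175,.04]]);print(np.linalg.norm(q[0]-q[1]))
print(t["color"][232,255:300,2],t["color"][214,340:380,0])
c=s["color"]
cv2.imwrite("pics/sb.png",np.hstack([cv2.resize(c[180:230,285:345,::-1],(390,325),interpolation=2),cv2.resize(c[150:200,310:370,::-1],(390,325),interpolation=2)]))
for p in((.49,.2388,.084),(.42,0,.04),(.49,-.285,.04)):print(proj(s,[p]))
E
```

```text
ring
60 ((212.0292444229126, 209.1465301513672), array([17.0348587 , 17.19538879]), 64.25643157958984) [0.50115501 0.24905661 0.007     ]
80 ((211.9662733078003, 209.1238718032837), array([17.58233833, 17.84023285]), 80.84954071044922) [0.50123411 0.24929689 0.007     ]
100 ((211.89293003082275, 209.1116590499878), array([18.0529995 , 18.47489357]), 84.89275360107422) [0.5012727  0.24957385 0.007     ]
blue 50 ((275.61354064941406, 231.83074855804443), array([ 9.39073753, 10.07378578]), 29.448381423950195) [0.42032904 0.01124786 0.04      ]
blue 60 ((275.65937328338623, 231.8166742324829), array([10.0452261 , 10.64446735]), 33.63996887207031) [0.42038411 0.01108373 0.04      ]
blue 70 ((275.7044734954834, 231.77164936065674), array([10.71862316, 11.18529224]), 32.44518280029297) [0.42055009 0.01092409 0.04      ]
blue 90 ((275.7424364089966, 231.77948570251465), array([12.03192902, 12.23514748]), 11.66541576385498) [0.42052581 0.01078697 0.04      ]
yel 50 ((359.0987854003906, 214.05267429351807), array([7.89849901, 8.63674355]), 148.49609375) [ 0.4932587  -0.29078174  0.04      ]
ye
[... 191 characters left out ...]
[8.89817238, 9.35768127]), 137.8744659423828) [ 0.49369901 -0.2916617   0.04      ]
yel 90 ((359.46847438812256, 213.8928680419922), array([ 9.59687138, 10.1632452 ]), 123.14547729492188) [ 0.49388178 -0.29213905  0.04      ]
12.08707556655552
12.031986278982778
[113 114 100  88  84  93 108 115 120 118 118 118 117 117 108  80  42  23
  24  23  25  23  14  17  23  49  69 100 114 118 119 118 119 119 116 116
 117 118 117 117 117 114 120 140 157] [168 157 122  94 138 195 219 220 219 220 219 220 218 186 120  49  22  28
  29  24  17  14  26  51  76 114 178 216 221 219 220 219 219 219 217 198
 170 166 168 166]
[[243.79738164 209.26513731]]
[[317.31976746 198.36565612]]
[[340.28237978 164.15785606]]
```

View pics/sb.png

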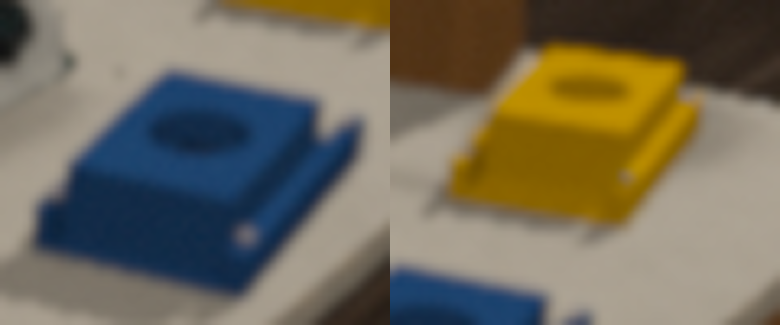

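```bash
cat >> h.py <<'E'
from scipy.spatial.transform import Rotation as R
def rot(s): q=s["tool_rot"];return R.from_quat([q[1],q[2],q[3],q[0]])
def goto(s,p,jawdeg):
    """tool-frame shift mm + rotvec deg to reach p, tool down, jaw axis at world angle jawdeg (mod 180, nearest)"""
    R0=rot(s);best=None
    for k in(0,180):
        a=np.radians(jawdeg+k);z=np.array([np.cos(a),np.sin(a),0]);x=np.array([0,0,-1.]);M=np.c_[x,np.cross(z,x),z]
        w=(R0.inv()*R.from_matrix(M)).as_rotvec(degrees=True)
        if best is None or np.linalg.norm(w)<np.linalg.norm(best):best=w
    return (R0.inv().apply(np.array(p)-s["position"])*1000).round(1).tolist(),best.round(2).tolist()
E
python3 - <<'E'
from h import *
from workcell import r
s=r.sense();print(rot(s).as_matrix().round(3))
t=load("top0")
for uv in((244,203),(299,203),(244,187),(299,187)):print(uv,plane(t,uv,0.02).round(3),plane(t,uv,.116).round(3))
sc=load("scene0")
print(plane(sc,(238.4,211.5),.084), plane(t,(209.5,206.8),.084))
print(goto(s,(.30,-.22,.23),-20),goto(s,(.40,.10,.20),0))
E
```

```text
[[-0.     0.955  0.297]
 [ 0.001  0.297 -0.955]
 [-1.     0.    -0.001]]
(244, 203) [0.526 0.13  0.02 ] [0.51  0.126 0.116]
(299, 203) [ 0.531 -0.075  0.02 ] [ 0.515 -0.064  0.116]
(244, 187) [0.586 0.132 0.02 ] [0.566 0.127 0.116]
(299, 187) [ 0.592 -0.075  0.02 ] [ 0.571 -0.064  0.116]
[0.49309666 0.25548714 0.084     ] [0.49810091 0.24803604 0.084     ]
([0.2, 221.0, -250.6], [-52.71, -0.05, -0.03]) ([30.5, 411.6, -526.3], [-72.71, -0.05, -0.04])
```

```bash
python3 - <<'E'
from h import *
from workcell import r
s=r.sense();print(goto(s,(.50,.249,.17),20))
E
```

```text
([60.6, 551.4, -638.8], [87.29, -0.05, 0.04])
```

Request:
jog_arm(
  rows=[
    {"x": 20, "y": 276, "z": -320, "wx": -70},
    {"x": 20, "y": 276, "z": -320, "wx": -70},
    {"x": 20, "y": 276, "z": -320, "wx": -70},
    {"x": 20, "y": 276, "z": -320, "wx": -70},
    {"x": 20, "y": 276, "z": -320, "wx": -70},
    {"x": 20, "y": 276, "z": -320, "wx": -70},
    {"x": 20, "y": 276, "z": -320, "wx": -70},
    {"x": 20, "y": 276, "z": -320, "wx": -70},
    {"x": 20, "y": 276, "z": -320, "wx": -70},
    {"x": 20, "y": 276, "z": -320, "wx": -70},
  ],
)

```text
invalid input at $.rows[0]: expected keys x, y, z, wx, wy, wz, jaw
```

```bash
python3 - <<'E'
from h import *
from workcell import r
s=r.sense();print(s["joint_positions"],s["time_s"],goto(s,(.50,.249,.17),20))
E
```

```text
[-1.33558099e+00  3.00398692e-01  1.52148558e+00 -1.36868430e-05
  1.32070485e+00 -6.66198920e-02] 0.1 ([60.6, 551.4, -638.8], [87.29, -0.05, 0.04])
```

Request:
jog_arm(
  rows=[
    {"x": 20, "y": 276, "z": -320, "wx": -70, "wy": 0, "wz": 0, "jaw": 94},
    {"x": 20, "y": 276, "z": -320, "wx": -70, "wy": 0, "wz": 0, "jaw": 94},
    {"x": 20, "y": 276, "z": -320, "wx": -70, "wy": 0, "wz": 0, "jaw": 94},
    {"x": 20, "y": 276, "z": -320, "wx": -70, "wy": 0, "wz": 0, "jaw": 94},
    {"x": 20, "y": 276, "z": -320, "wx": -70, "wy": 0, "wz": 0, "jaw": 94},
    {"x": 20, "y": 276, "z": -320, "wx": -70, "wy": 0, "wz": 0, "jaw": 94},
    {"x": 20, "y": 276, "z": -320, "wx": -70, "wy": 0, "wz": 0, "jaw": 94},
    {"x": 20, "y": 276, "z": -320, "wx": -70, "wy": 0, "wz": 0, "jaw": 94},
    {"x": 20, "y": 276, "z": -320, "wx": -70, "wy": 0, "wz": 0, "jaw": 94},
    {"x": 20, "y": 276, "z": -320, "wx": -70, "wy": 0, "wz": 0, "jaw": 94},
  ],
)

```text
time_s: 0.93
position: [0.3293, -0.1414, 0.2106]
tool_rot: [0.707, 0.015, 0.707, -0.014]
contact_force: [0.9, -1.1, 0.8]
finger_gap: 0.0939
```

```bash
python3 - <<'E'
from h import *
from workcell import r
s=r.sense();print(s["joint_positions"],s["time_s"],goto(s,(.50,.249,.17),20))
E
```

```text
[-5.08470376e-01 -1.24153854e-01  2.03037000e+00  8.05461987e-04
  1.23571463e+00 -4.67593864e-01] 0.9333 ([40.9, 397.1, 154.5], [-22.36, 0.01, -0.05])
```

Request:
jog_arm(
  rows=[
    {"x": 41, "y": 397, "z": 154, "wx": -22.4, "wy": 0, "wz": 0, "jaw": 94},
    {"x": 41, "y": 397, "z": 154, "wx": -22.4, "wy": 0, "wz": 0, "jaw": 94},
    {"x": 41, "y": 397, "z": 154, "wx": -22.4, "wy": 0, "wz": 0, "jaw": 94},
    {"x": 41, "y": 397, "z": 154, "wx": -22.4, "wy": 0, "wz": 0, "jaw": 94},
    {"x": 41, "y": 397, "z": 154, "wx": -22.4, "wy": 0, "wz": 0, "jaw": 94},
    {"x": 41, "y": 397, "z": 154, "wx": -22.4, "wy": 0, "wz": 0, "jaw": 94},
    {"x": 41, "y": 397, "z": 154, "wx": -22.4, "wy": 0, "wz": 0, "jaw": 94},
    {"x": 41, "y": 397, "z": 154, "wx": -22.4, "wy": 0, "wz": 0, "jaw": 94},
    {"x": 41, "y": 397, "z": 154, "wx": -22.4, "wy": 0, "wz": 0, "jaw": 94},
    {"x": 41, "y": 397, "z": 154, "wx": -22.4, "wy": 0, "wz": 0, "jaw": 94},
  ],
)

```text
time_s: 1.77
position: [0.4946, 0.2393, 0.1706]
tool_rot: [0.696, -0.123, 0.696, 0.123]
contact_force: [0.6, -1.8, -0.5]
finger_gap: 0.0941
```

```bash
python3 - <<'E'
from h import *
from workcell import r
s=r.sense();print(s["joint_positions"],s["time_s"],goto(s,(.50,.249,.070),20))
d=r.snapshot("scene");c=d["color"]
cv2.imwrite("pics/s1.png",cv2.resize(c[140:290,160:340,::-1],(720,600),interpolation=2))
E
```

```text
[3.83719572e-01 3.54461437e-01 1.59350066e+00 7.24628474e-04
 1.19374703e+00 3.32608882e-02] 1.7667 ([100.6, 7.2, 8.4], [0.06, -0.01, -0.04])
```

View pics/s1.png

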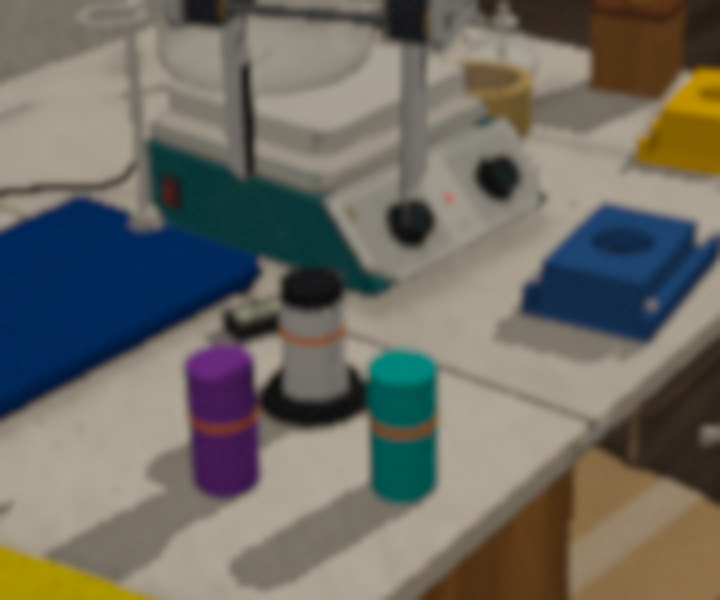

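The crop shows the open fingertips at (243,175) and (412,195) above the canister cap at (312,288). Purple at (222,420) and turquoise at (403,425) are clear of them. Descending.

Request:
jog_arm(
  rows=[
    {"x": 10, "y": 7, "z": 8, "wx": 0, "wy": 0, "wz": 0, "jaw": 94},
    {"x": 30, "y": 7, "z": 8, "wx": 0, "wy": 0, "wz": 0, "jaw": 94},
    {"x": 55, "y": 7, "z": 8, "wx": 0, "wy": 0, "wz": 0, "jaw": 94},
    {"x": 75, "y": 7, "z": 8, "wx": 0, "wy": 0, "wz": 0, "jaw": 94},
    {"x": 90, "y": 7, "z": 8, "wx": 0, "wy": 0, "wz": 0, "jaw": 94},
    {"x": 98, "y": 7, "z": 8, "wx": 0, "wy": 0, "wz": 0, "jaw": 94},
    {"x": 100.5, "y": 7, "z": 8, "wx": 0, "wy": 0, "wz": 0, "jaw": 94},
    {"x": 100.5, "y": 7, "z": 8, "wx": 0, "wy": 0, "wz": 0, "jaw": 94},
    {"x": 100.5, "y": 7, "z": 8, "wx": 0, "wy": 0, "wz": 0, "jaw": 94},
    {"x": 100.5, "y": 7, "z": 8, "wx": 0, "wy": 0, "wz": 0, "jaw": 94},
  ],
)

```text
time_s: 2.65
position: [0.5013, 0.2537, 0.0697]
tool_rot: [0.696, -0.123, 0.696, 0.125]
contact_force: [0.8, -0.2, 0.2]
finger_gap: 0.094
```

```bash
python3 - <<'E'
from h import *
from workcell import r
s=r.sense();print(s["time_s"],s["contact_force"],s["moment"],goto(s,(.50,.249,.070),20))
d=r.snapshot("top");c=d["color"]
e=r.snapshot("scene")["color"]
cv2.imwrite("pics/s2.png",np.hstack([cv2.resize(c[170:250,160:260,::-1],(400,320),interpolation=2),cv2.resize(e[180:260,190:290,::-1],(400,320),interpolation=2)]))
E
```

```text
2.65 [ 0.76682912 -0.18787104  0.16194111] [-0.06481767 -0.11667637 -0.01389649] ([-0.3, -4.0, -2.9], [0.18, 0.06, -0.11])
```

View pics/s2.png

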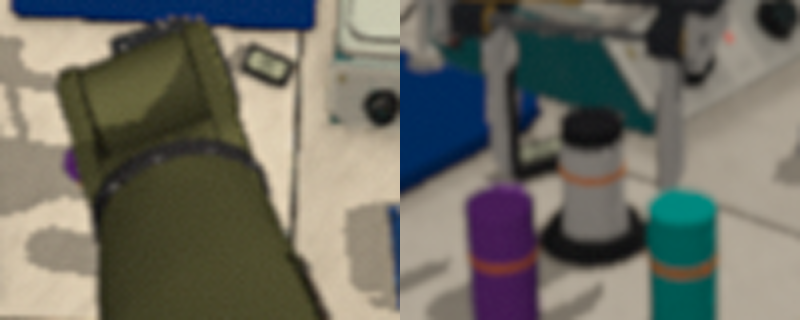

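The canister stands between the fingers in the scene view: cap at (592,130), fingers at (500,110) and (672,120). I'll trim about 4 mm, then close.

Request:
jog_arm(
  rows=[
    {"x": 0, "y": -4, "z": -3, "wx": 0, "wy": 0, "wz": 0, "jaw": 94},
    {"x": 0, "y": -4, "z": -3, "wx": 0, "wy": 0, "wz": 0, "jaw": 94},
    {"x": 0, "y": -4, "z": -3, "wx": 0, "wy": 0, "wz": 0, "jaw": 94},
    {"x": 0, "y": -4, "z": -3, "wx": 0, "wy": 0, "wz": 0, "jaw": 70},
    {"x": 0, "y": -4, "z": -3, "wx": 0, "wy": 0, "wz": 0, "jaw": 55},
    {"x": 0, "y": -4, "z": -3, "wx": 0, "wy": 0, "wz": 0, "jaw": 50},
    {"x": 0, "y": -4, "z": -3, "wx": 0, "wy": 0, "wz": 0, "jaw": 46},
    {"x": 0, "y": -4, "z": -3, "wx": 0, "wy": 0, "wz": 0, "jaw": 43},
    {"x": 0, "y": -4, "z": -3, "wx": 0, "wy": 0, "wz": 0, "jaw": 41},
    {"x": 0, "y": -4, "z": -3, "wx": 0, "wy": 0, "wz": 0, "jaw": 38},
  ],
)

```text
time_s: 3.58
position: [0.4998, 0.2489, 0.0694]
tool_rot: [0.696, -0.123, 0.696, 0.125]
contact_force: [0.6, 0.8, -0.0]
finger_gap: 0.0503
```

Request:
jog_arm(
  rows=[
    {"x": 0, "y": 0, "z": 0, "wx": 0, "wy": 0, "wz": 0, "jaw": 36},
    {"x": 0, "y": 0, "z": 0, "wx": 0, "wy": 0, "wz": 0, "jaw": 34},
    {"x": 0, "y": 0, "z": 0, "wx": 0, "wy": 0, "wz": 0, "jaw": 30},
    {"x": 0, "y": 0, "z": 0, "wx": 0, "wy": 0, "wz": 0, "jaw": 30},
    {"x": 0, "y": 0, "z": 0, "wx": 0, "wy": 0, "wz": 0, "jaw": 30},
    {"x": 0, "y": 0, "z": 0, "wx": 0, "wy": 0, "wz": 0, "jaw": 30},
    {"x": 0, "y": 0, "z": 0, "wx": 0, "wy": 0, "wz": 0, "jaw": 30},
    {"x": 0, "y": 0, "z": 0, "wx": 0, "wy": 0, "wz": 0, "jaw": 30},
    {"x": 0, "y": 0, "z": 0, "wx": 0, "wy": 0, "wz": 0, "jaw": 30},
    {"x": 0, "y": 0, "z": 0, "wx": 0, "wy": 0, "wz": 0, "jaw": 30},
  ],
)

```text
time_s: 4.42
position: [0.4998, 0.2489, 0.0694]
tool_rot: [0.696, -0.123, 0.696, 0.125]
contact_force: [0.7, 1.0, 0.2]
finger_gap: 0.0391
```

```bash
python3 - <<'E'
from h import *
from workcell import r
s=r.sense();print(s["time_s"],s["contact_force"],s["moment"],s["joint_efforts"],s["finger_gap"],goto(s,(.50,.249,.070),20))
E
```

```text
4.4167 [0.66384185 1.00958186 0.2464672 ] [ 0.05369367 -0.22227221 -0.03360197] [-2.35910114e-02 -5.84355068e+01 -2.91411799e+01  4.95326892e-02
  1.62221957e-01  1.15854742e-03] 0.03913941328887278 ([-0.6, 0.0, 0.2], [0.18, 0.04, -0.11])
```

Request:
jog_arm(
  rows=[
    {"x": -3, "y": 0, "z": 0, "wx": 0, "wy": 0, "wz": 0, "jaw": 30},
    {"x": -8, "y": 0, "z": 0, "wx": 0, "wy": 0, "wz": 0, "jaw": 30},
    {"x": -15, "y": 0, "z": 0, "wx": 0, "wy": 0, "wz": 0, "jaw": 30},
    {"x": -22, "y": 0, "z": 0, "wx": 0, "wy": 0, "wz": 0, "jaw": 30},
    {"x": -28, "y": 0, "z": 0, "wx": 0, "wy": 0, "wz": 0, "jaw": 30},
    {"x": -33, "y": 0, "z": 0, "wx": 0, "wy": 0, "wz": 0, "jaw": 30},
    {"x": -35, "y": 0, "z": 0, "wx": 0, "wy": 0, "wz": 0, "jaw": 30},
    {"x": -35, "y": 0, "z": 0, "wx": 0, "wy": 0, "wz": 0, "jaw": 30},
    {"x": -35, "y": 0, "z": 0, "wx": 0, "wy": 0, "wz": 0, "jaw": 30},
    {"x": -35, "y": 0, "z": 0, "wx": 0, "wy": 0, "wz": 0, "jaw": 30},
  ],
)

```text
time_s: 5.25
position: [0.4996, 0.2488, 0.1041]
tool_rot: [0.696, -0.123, 0.696, 0.125]
contact_force: [-1.0, -0.6, -0.6]
finger_gap: 0.0393
```

Request:
jog_arm(
  rows=[
    {"x": 0, "y": 0, "z": 0, "wx": 0, "wy": 0, "wz": 0, "jaw": 30},
    {"x": 0, "y": 0, "z": 0, "wx": 0, "wy": 0, "wz": 0, "jaw": 30},
    {"x": 0, "y": 0, "z": 0, "wx": 0, "wy": 0, "wz": 0, "jaw": 30},
    {"x": 0, "y": 0, "z": 0, "wx": 0, "wy": 0, "wz": 0, "jaw": 30},
    {"x": 0, "y": 0, "z": 0, "wx": 0, "wy": 0, "wz": 0, "jaw": 30},
    {"x": 0, "y": 0, "z": 0, "wx": 0, "wy": 0, "wz": 0, "jaw": 30},
    {"x": 0, "y": 0, "z": 0, "wx": 0, "wy": 0, "wz": 0, "jaw": 30},
    {"x": 0, "y": 0, "z": 0, "wx": 0, "wy": 0, "wz": 0, "jaw": 30},
    {"x": 0, "y": 0, "z": 0, "wx": 0, "wy": 0, "wz": 0, "jaw": 30},
    {"x": 0, "y": 0, "z": 0, "wx": 0, "wy": 0, "wz": 0, "jaw": 30},
  ],
)

```text
time_s: 6.08
position: [0.4996, 0.2488, 0.1041]
tool_rot: [0.696, -0.123, 0.696, 0.125]
contact_force: [0.4, 0.3, -1.1]
finger_gap: 0.0396
```

```bash
python3 - <<'E'
from h import *
from workcell import r
F=[]
for i in range(20):
    F.append(np.r_[r.sense()["contact_force"],r.sense()["joint_efforts"][1:3]])
    d=r.snapshot("scene")
F=np.array(F);print(F[:,2].round(2));print(F.mean(0),F.std(0)/20**.5)
s=r.sense();print(s["time_s"],s["position"],s["finger_gap"])
e=d["color"]
cv2.imwrite("pics/s3.png",cv2.resize(e[160:270,190:310,::-1],(654,600),interpolation=2))
E
```

```text
[-1.12 -0.71 -0.17 -0.3  -1.06 -1.42 -0.89 -0.16 -0.12 -0.59 -0.49 -0.4
 -1.1  -1.76 -0.56 -0.22 -1.14 -0.74 -1.13 -0.81]
[-1.82129142e-03  7.13423663e-02 -7.44385648e-01 -5.78700961e+01
 -3.12668338e+01] [0.10554482 0.11964573 0.0993466  0.00023041 0.00013439]
7.0833 [0.49963524 0.24875837 0.10408136] 0.03891179772981911
```

View pics/s3.png

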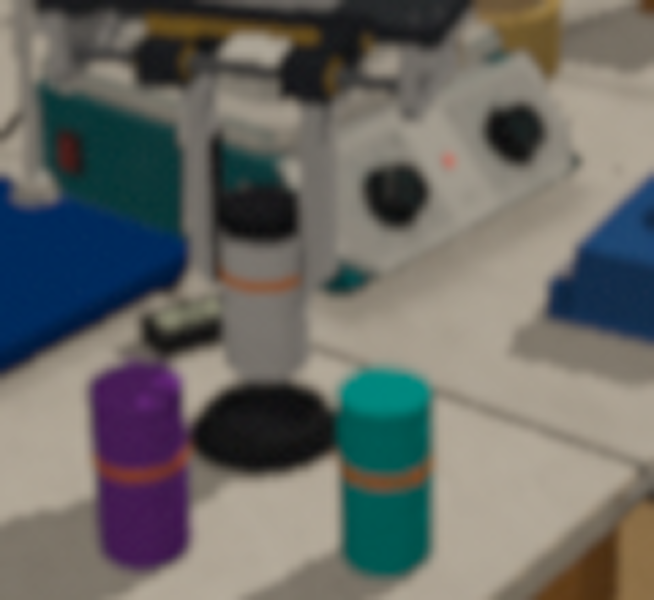

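The picture shows the canister hanging upright and clear: its foot at (262,375) is above the empty ring at (262,425). The wrist reads −0.74 ± 0.10 N against about 0.1 N before the lift, so it is **light and goes in yellow**. Next I'll refine the yellow socket and plan the carry.

```bash
python3 - <<'E'
from h import *
from workcell import r
t=load("top0")
def cen(roi,ch,thr):
    y0,y1,x0,x1=roi
    g=cv2.resize(t["color"][y0:y1,x0:x1,ch].astype(float),None,fx=8,fy=8,interpolation=cv2.INTER_CUBIC)
    c=max(cv2.findContours((g<thr).astype(np.uint8),0,2)[0],key=cv2.contourArea)
    (u,v),ax,an=cv2.fitEllipse(cv2.convexHull(c));return ((u+.5)/8-.5+x0,(v+.5)/8-.5+y0),np.array(ax)/8
for th in(105,120,135):
    e=cen((205,224,350,370),0,th);print(e,plane(t,e[0],.04))
s=load("scene0");c=s["color"][150:190,315:360,0];print(c[13:28,20:42])
# brown box height
for uv in((381,190),(381,170)):print(plane(t,uv,0),plane(t,uv,.1))
for p in((.4939,-.2925,.04),(.58,-.36,.08)):print(proj(s,[p]),proj(t,[p]))
S=r.sense()
print(goto(S,(.37,.0,.20),0))
E
```

```text
((359.553750038147, 213.89743423461914), array([10.0455122 , 10.64692116])) [ 0.49387381 -0.29244728  0.04      ]
((359.6096525192261, 213.89453983306885), array([10.42951965, 11.03554821])) [ 0.49389014 -0.29265004  0.04      ]
((359.6533660888672, 213.8654613494873), array([10.83783627, 11.50805283])) [ 0.49400111 -0.29281175  0.04      ]
[[148 135 132 131 131 131 132 132 132 135 145 164 181 189 191 189 181 166
  146 130 114 108]
 [159 149 144 140 139 137 137 137 136 137 146 163 180 189 189 183 169 150
  139 137 137 141]
 [178 172 167 163 161 160 160 160 160 162 168 177 186 189 184 170 153 140
  142 151 156 157]
 [187 185 184 183 183 183 182 182 183 184 185 188 189 185 174 156 141 140
  155 171 174 165]
 [184 186 187 188 188 188 189 190 190 190 190 190 187 176 159 143 138 149
  168 180 175 158]
 [170 173 174 177 180 182 183 185 187 188 188 187 179 163 146 138 147 163
  177 177 164 145]
 [145 147 150 154 160 164 167 171 174 176 179 176 165 148 138 143 160 175
  179 167 148 135]
 [130 131 133 135 139 142 144 146 150 154 157 156 147 138 140 157 174 180
  172 153 136 131]
 [129 129 130
[... 259 characters left out ...]
6 138]
 [130 130 130 131 130 130 130 131 130 130 133 141 159 176 181 173 154 139
  134 137 142 144]
 [130 130 130 130 130 130 130 131 131 131 135 151 171 181 176 158 142 136
  140 145 150 152]
 [131 130 130 130 130 130 131 131 131 132 135 152 170 172 160 143 136 142
  150 154 158 160]
 [131 131 131 130 130 131 131 132 132 133 135 144 156 156 145 137 141 151
  159 163 165 165]]
[ 0.5934002  -0.38817481  0.        ] [ 0.5719012  -0.35260249  0.1       ]
[ 0.67201538 -0.39159378  0.        ] [ 0.64447292 -0.35575864  0.1       ]
[[340.22975013 163.30497726]] [[359.5680899  213.89068325]]
[[327.83192168 142.95607791]] [[381.03289247 188.9594844 ]]
([-96.3, -188.6, -207.5], [20.18, -0.01, -0.11])
```

Request:
jog_arm(
  rows=[
    {"x": -35, "y": 0, "z": 0, "wx": 0, "wy": 0, "wz": 0, "jaw": 30},
    {"x": -65, "y": -15, "z": -15, "wx": 0, "wy": 0, "wz": 0, "jaw": 30},
    {"x": -90, "y": -35, "z": -40, "wx": 3, "wy": 0, "wz": 0, "jaw": 30},
    {"x": -96, "y": -60, "z": -66, "wx": 6, "wy": 0, "wz": 0, "jaw": 30},
    {"x": -96, "y": -85, "z": -94, "wx": 9, "wy": 0, "wz": 0, "jaw": 30},
    {"x": -96, "y": -110, "z": -121, "wx": 12, "wy": 0, "wz": 0, "jaw": 30},
    {"x": -96, "y": -135, "z": -148, "wx": 15, "wy": 0, "wz": 0, "jaw": 30},
    {"x": -96, "y": -160, "z": -176, "wx": 18, "wy": 0, "wz": 0, "jaw": 30},
    {"x": -96, "y": -178, "z": -196, "wx": 20, "wy": 0, "wz": 0, "jaw": 30},
    {"x": -96, "y": -189, "z": -208, "wx": 20, "wy": 0, "wz": 0, "jaw": 30},
  ],
)

```text
time_s: 7.92
position: [0.3683, -0.0023, 0.1999]
tool_rot: [0.707, 0.001, 0.707, 0.0]
contact_force: [0.6, 0.0, 0.0]
finger_gap: 0.039
```

```bash
python3 - <<'E'
from h import *
from workcell import r
S=r.sense();print(S["joint_positions"],S["position"],S["finger_gap"])
print(goto(S,(.494,-.2925,.18),10))
E
```

```text
[-1.06765033e-01 -8.67368087e-02  2.02335961e+00  1.58185433e-03
  1.20506828e+00 -1.06840532e-01] [ 0.3683378  -0.00230117  0.19989676] 0.03895299608862539
([19.5, -290.2, 125.8], [-10.03, 0.01, -0.08])
```

Request:
jog_arm(
  rows=[
    {"x": 0, "y": -30, "z": 10, "wx": -1, "wy": 0, "wz": 0, "jaw": 30},
    {"x": 2, "y": -65, "z": 25, "wx": -2, "wy": 0, "wz": 0, "jaw": 30},
    {"x": 4, "y": -100, "z": 40, "wx": -3, "wy": 0, "wz": 0, "jaw": 30},
    {"x": 6, "y": -135, "z": 55, "wx": -4, "wy": 0, "wz": 0, "jaw": 30},
    {"x": 8, "y": -170, "z": 70, "wx": -5, "wy": 0, "wz": 0, "jaw": 30},
    {"x": 10, "y": -205, "z": 85, "wx": -6, "wy": 0, "wz": 0, "jaw": 30},
    {"x": 14, "y": -240, "z": 103, "wx": -8, "wy": 0, "wz": 0, "jaw": 30},
    {"x": 18, "y": -268, "z": 116, "wx": -10, "wy": 0, "wz": 0, "jaw": 30},
    {"x": 20, "y": -284, "z": 123, "wx": -10, "wy": 0, "wz": 0, "jaw": 30},
    {"x": 20, "y": -290, "z": 126, "wx": -10, "wy": 0, "wz": 0, "jaw": 30},
  ],
)

```text
time_s: 8.75
position: [0.4943, -0.2943, 0.1784]
tool_rot: [0.704, -0.06, 0.705, 0.062]
contact_force: [-0.0, 1.0, -0.8]
finger_gap: 0.0389
```

Request:
jog_arm(
  rows=[
    {"x": 20, "y": 0, "z": 0, "wx": 0, "wy": 0, "wz": 0, "jaw": 30},
    {"x": 40, "y": 0, "z": 0, "wx": 0, "wy": 0, "wz": 0, "jaw": 30},
    {"x": 50, "y": 0, "z": 0, "wx": 0, "wy": 0, "wz": 0, "jaw": 30},
    {"x": 58, "y": 0, "z": 0, "wx": 0, "wy": 0, "wz": 0, "jaw": 30},
    {"x": 60, "y": 0, "z": 0, "wx": 0, "wy": 0, "wz": 0, "jaw": 30},
    {"x": 60, "y": 0, "z": 0, "wx": 0, "wy": 0, "wz": 0, "jaw": 30},
    {"x": 60, "y": 0, "z": 0, "wx": 0, "wy": 0, "wz": 0, "jaw": 30},
    {"x": 60, "y": 0, "z": 0, "wx": 0, "wy": 0, "wz": 0, "jaw": 30},
    {"x": 60, "y": 0, "z": 0, "wx": 0, "wy": 0, "wz": 0, "jaw": 30},
    {"x": 60, "y": 0, "z": 0, "wx": 0, "wy": 0, "wz": 0, "jaw": 30},
  ],
)

```text
time_s: 9.58
position: [0.4944, -0.2943, 0.1189]
tool_rot: [0.704, -0.06, 0.705, 0.061]
contact_force: [1.1, 0.3, -0.5]
finger_gap: 0.039
```

```bash
python3 - <<'E'
from h import *
from workcell import r
S=r.sense();print(S["position"],S["finger_gap"],S["contact_force"])
print(goto(S,(.494,-.2925,.115),10))
e=r.snapshot("scene");t=r.snapshot("top")
np.savez("scene4.npz",**{k:np.array(v) for k,v in e.items()})
cv2.imwrite("pics/s4.png",np.hstack([cv2.resize(e["color"][110:190,300:380,::-1],(400,400),interpolation=2),cv2.resize(t["color"][180:250,310:390,::-1],(400,400),interpolation=2)]))
print(proj(e,[(.494,-.2925,z) for z in(.04,.055,.135)]))
E
```

```text
[ 0.49444482 -0.29428441  0.11892553] 0.03899365902337133 [ 1.06936274  0.26921902 -0.46236306]
([3.9, 1.8, -0.1], [-0.12, -0.0, -0.09])
[[340.20344214 163.29908628]
 [340.50580439 159.18935546]
 [342.12384218 136.67519392]]
```

View pics/s4.png

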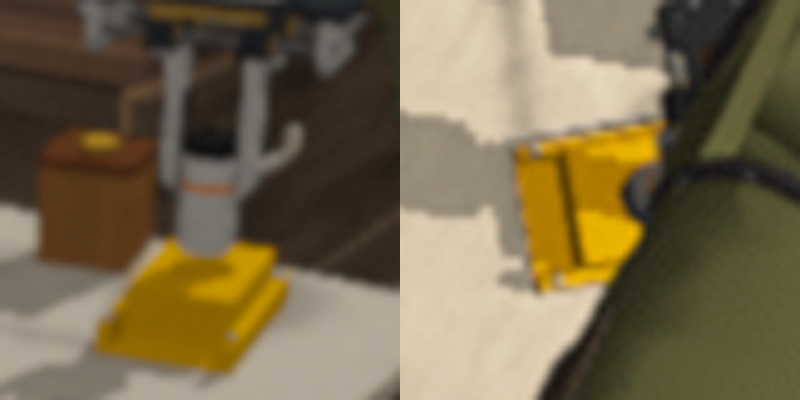

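The scene crop shows the canister foot at (209,250), just above the yellow carriage and upright, with the brown box clear to the left. The top view is mostly hidden by the arm. I'll measure the lateral offset relative to the socket.

```bash
python3 - <<'E'
from h import *
d=load("scene4");c=d["color"].astype(float)
for v in range(148,158):
    row=c[v,330:354];sat=row[:,2]  # blue: high on grey can, low elsewhere
    x=np.arange(330,354)
    print(v,row[:,2].astype(int))
s=load("scene0")["color"]
print()
for v in range(160,168):print(v,s[v,330:352,0])
E
```

```text
148 [21 24 28 38 50 64 80 89 88 83 76 74 74 75 75 74 77 89 90 74 53 36 28 26]
149 [ 24  27  27  31  43  65  88 101 106 105 102 101 101 100 100  96  91  85
  71  49  34  27  25  27]
150 [ 26  31  28  33  42  65  88 104 110 110 112 112 112 110 109 104  94  74
  51  33  28  24  22  27]
151 [ 27  29  33  32  44  69  92 105 110 111 111 112 111 111 110 105  94  71
  42  28  25  25  25  24]
152 [ 28  32  34  34  46  72  94 106 110 111 111 111 111 111 109 107  97  72
  42  27  24  24  27  27]
153 [ 28  32  32  34  49  75  94 105 110 111 110 111 111 110 109 108  98  74
  42  25  24  25  28  27]
154 [ 27  32  31  32  48  74  95 104 108 109 109 111 111 110 108 107  98  73
  41  26  24  27  27  27]
155 [ 27  30  32  31  48  75  95 104 108 109 110 111 112 111 108 106  95  70
  40  26  25  26  29  29]
156 [ 37  41  38  33  47  75  96 105 108 109 110 111 110 110 107 104  92  65
  39  27  28  26  29  28]
157 [ 65  72  58  36  43  75  96 105 108 109 110 110 110 110 107 102  88  62
  37  25  27  28  30  29]

160 [166 178 184 187 187 186 185 182 182 181 180 181 183 184 187 188 188 186
 183 181 179 178]
161 [176 184 187 187 182 176 171 168 165 164 163 165 169 172 176 182 186 189
 190 190 190 190]
162 [183 187 188 184 172 157 147 143 142 141 141 143 145 149 155 164 177 186
 190 191 191 188]
163 [187 188 187 182 168 148 135 132 131 131 131 132 132 132 135 145 164 181
 189 191 189 181]
164 [188 187 187 185 175 159 149 144 140 139 137 137 137 136 137 146 163 180
 189 189 183 169]
165 [189 188 188 187 184 178 172 167 163 161 160 160 160 160 162 168 177 186
 189 184 170 153]
166 [186 187 187 187 187 187 185 184 183 183 183 182 182 183 184 185 188 189
 185 174 156 141]
167 [174 176 177 180 182 184 186 187 188 188 188 189 190 190 190 190 190 187
 176 159 143 138]
```

Request:
jog_arm(
  rows=[
    {"x": 0, "y": 1.8, "z": 0, "wx": 0, "wy": 0, "wz": 0, "jaw": 30},
    {"x": 4, "y": 1.8, "z": 0, "wx": 0, "wy": 0, "wz": 0, "jaw": 30},
    {"x": 8, "y": 1.8, "z": 0, "wx": 0, "wy": 0, "wz": 0, "jaw": 30},
    {"x": 11, "y": 1.8, "z": 0, "wx": 0, "wy": 0, "wz": 0, "jaw": 30},
    {"x": 12, "y": 1.8, "z": 0, "wx": 0, "wy": 0, "wz": 0, "jaw": 30},
    {"x": 12.5, "y": 1.8, "z": 0, "wx": 0, "wy": 0, "wz": 0, "jaw": 30},
    {"x": 13, "y": 1.8, "z": 0, "wx": 0, "wy": 0, "wz": 0, "jaw": 30},
    {"x": 13.5, "y": 1.8, "z": 0, "wx": 0, "wy": 0, "wz": 0, "jaw": 30},
    {"x": 14, "y": 1.8, "z": 0, "wx": 0, "wy": 0, "wz": 0, "jaw": 30},
    {"x": 14, "y": 1.8, "z": 0, "wx": 0, "wy": 0, "wz": 0, "jaw": 30},
  ],
)

```text
time_s: 10.52
position: [0.494, -0.2925, 0.1047]
tool_rot: [0.704, -0.06, 0.705, 0.061]
contact_force: [0.4, -0.1, -1.0]
finger_gap: 0.0392
```

Request:
jog_arm(
  rows=[
    {"x": 0.3, "y": 0, "z": 0, "wx": 0, "wy": 0, "wz": 0, "jaw": 30},
    {"x": 0.6, "y": 0, "z": 0, "wx": 0, "wy": 0, "wz": 0, "jaw": 30},
    {"x": 0.9, "y": 0, "z": 0, "wx": 0, "wy": 0, "wz": 0, "jaw": 30},
    {"x": 1.2, "y": 0, "z": 0, "wx": 0, "wy": 0, "wz": 0, "jaw": 30},
    {"x": 1.5, "y": 0, "z": 0, "wx": 0, "wy": 0, "wz": 0, "jaw": 30},
    {"x": 1.5, "y": 0, "z": 0, "wx": 0, "wy": 0, "wz": 0, "jaw": 30},
    {"x": 1.5, "y": 0, "z": 0, "wx": 0, "wy": 0, "wz": 0, "jaw": 30},
    {"x": 1.5, "y": 0, "z": 0, "wx": 0, "wy": 0, "wz": 0, "jaw": 30},
    {"x": 1.5, "y": 0, "z": 0, "wx": 0, "wy": 0, "wz": 0, "jaw": 30},
    {"x": 1.5, "y": 0, "z": 0, "wx": 0, "wy": 0, "wz": 0, "jaw": 30},
  ],
)

```text
time_s: 11.35
position: [0.4941, -0.2925, 0.1032]
tool_rot: [0.704, -0.06, 0.705, 0.061]
contact_force: [-0.3, -0.1, -0.2]
finger_gap: 0.0391
```

Request:
jog_arm(
  rows=[
    {"x": 0.2, "y": 0, "z": 0, "wx": 0, "wy": 0, "wz": 0, "jaw": 30},
    {"x": 0.4, "y": 0, "z": 0, "wx": 0, "wy": 0, "wz": 0, "jaw": 30},
    {"x": 0.6, "y": 0, "z": 0, "wx": 0, "wy": 0, "wz": 0, "jaw": 30},
    {"x": 0.8, "y": 0, "z": 0, "wx": 0, "wy": 0, "wz": 0, "jaw": 30},
    {"x": 1.0, "y": 0, "z": 0, "wx": 0, "wy": 0, "wz": 0, "jaw": 30},
    {"x": 1.2, "y": 0, "z": 0, "wx": 0, "wy": 0, "wz": 0, "jaw": 30},
    {"x": 1.4, "y": 0, "z": 0, "wx": 0, "wy": 0, "wz": 0, "jaw": 30},
    {"x": 1.6, "y": 0, "z": 0, "wx": 0, "wy": 0, "wz": 0, "jaw": 30},
    {"x": 1.8, "y": 0, "z": 0, "wx": 0, "wy": 0, "wz": 0, "jaw": 30},
    {"x": 1.8, "y": 0, "z": 0, "wx": 0, "wy": 0, "wz": 0, "jaw": 30},
  ],
)

```text
time_s: 12.18
position: [0.494, -0.2925, 0.1013]
tool_rot: [0.704, -0.06, 0.705, 0.061]
contact_force: [0.4, 0.1, 0.0]
finger_gap: 0.0393
```

```bash
python3 - <<'E'
from workcell import r
import numpy as np
F=[]
for i in range(4): F.append(np.r_[r.sense()["contact_force"],r.sense()["moment"]]);r.snapshot("scene")
print(np.mean(F,0).round(2),r.sense()["position"])
E
```

```text
[-0.1   0.41 -0.56 -0.04 -0.07  0.01] [ 0.49404411 -0.29248018  0.10138304]
```

Underside is about 4 mm below the mouth with only the canister's own weight on the wrist, so it is in the socket. Continuing slowly.

Request:
jog_arm(
  rows=[
    {"x": 0.5, "y": 0, "z": 0, "wx": 0, "wy": 0, "wz": 0, "jaw": 30},
    {"x": 1.0, "y": 0, "z": 0, "wx": 0, "wy": 0, "wz": 0, "jaw": 30},
    {"x": 1.5, "y": 0, "z": 0, "wx": 0, "wy": 0, "wz": 0, "jaw": 30},
    {"x": 2.0, "y": 0, "z": 0, "wx": 0, "wy": 0, "wz": 0, "jaw": 30},
    {"x": 2.5, "y": 0, "z": 0, "wx": 0, "wy": 0, "wz": 0, "jaw": 30},
    {"x": 3.0, "y": 0, "z": 0, "wx": 0, "wy": 0, "wz": 0, "jaw": 30},
    {"x": 3.5, "y": 0, "z": 0, "wx": 0, "wy": 0, "wz": 0, "jaw": 30},
    {"x": 4.0, "y": 0, "z": 0, "wx": 0, "wy": 0, "wz": 0, "jaw": 30},
    {"x": 4.5, "y": 0, "z": 0, "wx": 0, "wy": 0, "wz": 0, "jaw": 30},
    {"x": 4.5, "y": 0, "z": 0, "wx": 0, "wy": 0, "wz": 0, "jaw": 30},
  ],
)

```text
time_s: 13.22
position: [0.494, -0.2924, 0.0968]
tool_rot: [0.704, -0.06, 0.705, 0.062]
contact_force: [-0.2, 0.3, -0.7]
finger_gap: 0.0395
```

Request:
jog_arm(
  rows=[
    {"x": 0.5, "y": 0, "z": 0, "wx": 0, "wy": 0, "wz": 0, "jaw": 30},
    {"x": 1.0, "y": 0, "z": 0, "wx": 0, "wy": 0, "wz": 0, "jaw": 30},
    {"x": 1.5, "y": 0, "z": 0, "wx": 0, "wy": 0, "wz": 0, "jaw": 30},
    {"x": 2.0, "y": 0, "z": 0, "wx": 0, "wy": 0, "wz": 0, "jaw": 30},
    {"x": 2.5, "y": 0, "z": 0, "wx": 0, "wy": 0, "wz": 0, "jaw": 30},
    {"x": 3.0, "y": 0, "z": 0, "wx": 0, "wy": 0, "wz": 0, "jaw": 30},
    {"x": 3.5, "y": 0, "z": 0, "wx": 0, "wy": 0, "wz": 0, "jaw": 30},
    {"x": 4.0, "y": 0, "z": 0, "wx": 0, "wy": 0, "wz": 0, "jaw": 30},
    {"x": 4.5, "y": 0, "z": 0, "wx": 0, "wy": 0, "wz": 0, "jaw": 30},
    {"x": 4.5, "y": 0, "z": 0, "wx": 0, "wy": 0, "wz": 0, "jaw": 30},
  ],
)

```text
time_s: 14.05
position: [0.494, -0.2924, 0.0922]
tool_rot: [0.704, -0.06, 0.705, 0.062]
contact_force: [-0.9, -0.6, -0.9]
finger_gap: 0.0387
```

```bash
python3 - <<'E'
from workcell import r
import numpy as np
F=[]
for i in range(4): F.append(np.r_[r.sense()["contact_force"],r.sense()["moment"]]);r.snapshot("scene")
print(np.mean(F,0).round(2),r.sense()["position"])
E
```

```text
[-0.29 -0.29 -0.69 -0.06 -0.09  0.01] [ 0.49402581 -0.29244326  0.09230817]
```

Request:
jog_arm(
  rows=[
    {"x": 0.5, "y": 0, "z": 0, "wx": 0, "wy": 0, "wz": 0, "jaw": 30},
    {"x": 1.0, "y": 0, "z": 0, "wx": 0, "wy": 0, "wz": 0, "jaw": 30},
    {"x": 1.5, "y": 0, "z": 0, "wx": 0, "wy": 0, "wz": 0, "jaw": 30},
    {"x": 2.0, "y": 0, "z": 0, "wx": 0, "wy": 0, "wz": 0, "jaw": 30},
    {"x": 2.5, "y": 0, "z": 0, "wx": 0, "wy": 0, "wz": 0, "jaw": 30},
    {"x": 3.0, "y": 0, "z": 0, "wx": 0, "wy": 0, "wz": 0, "jaw": 30},
    {"x": 3.5, "y": 0, "z": 0, "wx": 0, "wy": 0, "wz": 0, "jaw": 30},
    {"x": 4.0, "y": 0, "z": 0, "wx": 0, "wy": 0, "wz": 0, "jaw": 30},
    {"x": 4.5, "y": 0, "z": 0, "wx": 0, "wy": 0, "wz": 0, "jaw": 30},
    {"x": 4.5, "y": 0, "z": 0, "wx": 0, "wy": 0, "wz": 0, "jaw": 30},
  ],
)

```text
time_s: 15.08
position: [0.494, -0.2924, 0.0877]
tool_rot: [0.704, -0.06, 0.705, 0.062]
contact_force: [0.1, 0.4, -0.2]
finger_gap: 0.0388
```

```bash
python3 - <<'E'
from workcell import r
import numpy as np
F=[]
for i in range(6): F.append(np.r_[r.sense()["contact_force"],r.sense()["moment"]]);r.snapshot("scene")
print(np.mean(F,0).round(2),r.sense()["position"])
E
```

```text
[-0.09 -0.05 -0.17 -0.03 -0.06  0.  ] [ 0.49399943 -0.29244613  0.08782129]
```

The wrist load has dropped to about 0.2 N, so the sprung floor is carrying the canister. Releasing.

Request:
jog_arm(
  rows=[
    {"x": 0, "y": 0, "z": 0, "wx": 0, "wy": 0, "wz": 0, "jaw": 45},
    {"x": 0, "y": 0, "z": 0, "wx": 0, "wy": 0, "wz": 0, "jaw": 50},
    {"x": 0, "y": 0, "z": 0, "wx": 0, "wy": 0, "wz": 0, "jaw": 60},
    {"x": 0, "y": 0, "z": 0, "wx": 0, "wy": 0, "wz": 0, "jaw": 70},
    {"x": 0, "y": 0, "z": 0, "wx": 0, "wy": 0, "wz": 0, "jaw": 80},
    {"x": 0, "y": 0, "z": 0, "wx": 0, "wy": 0, "wz": 0, "jaw": 80},
    {"x": 0, "y": 0, "z": 0, "wx": 0, "wy": 0, "wz": 0, "jaw": 80},
    {"x": 0, "y": 0, "z": 0, "wx": 0, "wy": 0, "wz": 0, "jaw": 80},
    {"x": 0, "y": 0, "z": 0, "wx": 0, "wy": 0, "wz": 0, "jaw": 80},
    {"x": 0, "y": 0, "z": 0, "wx": 0, "wy": 0, "wz": 0, "jaw": 80},
  ],
)

```text
time_s: 16.22
position: [0.494, -0.2924, 0.0878]
tool_rot: [0.704, -0.06, 0.705, 0.062]
contact_force: [0.7, 0.0, 0.4]
finger_gap: 0.08
```

Request:
jog_arm(
  rows=[
    {"x": -5, "y": 0, "z": 0, "wx": 0, "wy": 0, "wz": 0, "jaw": 80},
    {"x": -20, "y": 0, "z": 0, "wx": 0, "wy": 0, "wz": 0, "jaw": 80},
    {"x": -40, "y": 0, "z": 0, "wx": 0, "wy": 0, "wz": 0, "jaw": 80},
    {"x": -65, "y": 0, "z": 0, "wx": 0, "wy": 0, "wz": 0, "jaw": 80},
    {"x": -90, "y": 0, "z": 0, "wx": 0, "wy": 0, "wz": 0, "jaw": 80},
    {"x": -105, "y": 0, "z": 0, "wx": 0, "wy": 0, "wz": 0, "jaw": 80},
    {"x": -112, "y": 0, "z": 0, "wx": 0, "wy": 0, "wz": 0, "jaw": 80},
    {"x": -115, "y": 0, "z": 0, "wx": 0, "wy": 0, "wz": 0, "jaw": 80},
    {"x": -115, "y": 0, "z": 0, "wx": 0, "wy": 0, "wz": 0, "jaw": 80},
    {"x": -115, "y": 0, "z": 0, "wx": 0, "wy": 0, "wz": 0, "jaw": 80},
  ],
)

```text
time_s: 17.05
position: [0.4938, -0.2924, 0.2018]
tool_rot: [0.704, -0.06, 0.705, 0.062]
contact_force: [-0.6, 0.3, 0.2]
finger_gap: 0.0803
```

Request:
jog_arm(
  rows=[
    {"x": 0, "y": 20, "z": -20, "wx": 0, "wy": 0, "wz": 0, "jaw": 80},
    {"x": 0, "y": 50, "z": -50, "wx": 0, "wy": 0, "wz": 0, "jaw": 80},
    {"x": 0, "y": 75, "z": -75, "wx": 0, "wy": 0, "wz": 0, "jaw": 80},
    {"x": 0, "y": 100, "z": -90, "wx": 0, "wy": 0, "wz": 0, "jaw": 80},
    {"x": 0, "y": 130, "z": -100, "wx": 0, "wy": 0, "wz": 0, "jaw": 80},
    {"x": 0, "y": 150, "z": -100, "wx": 0, "wy": 0, "wz": 0, "jaw": 80},
    {"x": 0, "y": 160, "z": -100, "wx": 0, "wy": 0, "wz": 0, "jaw": 80},
    {"x": 0, "y": 160, "z": -100, "wx": 0, "wy": 0, "wz": 0, "jaw": 80},
    {"x": 0, "y": 160, "z": -100, "wx": 0, "wy": 0, "wz": 0, "jaw": 80},
    {"x": 0, "y": 160, "z": -100, "wx": 0, "wy": 0, "wz": 0, "jaw": 80},
  ],
)

```text
time_s: 17.88
position: [0.3683, -0.1527, 0.2021]
tool_rot: [0.704, -0.06, 0.705, 0.062]
contact_force: [-0.2, -1.2, 0.3]
finger_gap: 0.0799
```

```bash
python3 - <<'E'
from h import *
from workcell import r
e=r.snapshot("scene");t=r.snapshot("top")
cv2.imwrite("pics/s5.png",np.hstack([cv2.resize(e["color"][110:190,300:380,::-1],(400,400),interpolation=2),cv2.resize(t["color"][180:250,310:390,::-1],(400,400),interpolation=2)]))
print(proj(e,[(.494,-.2925,z) for z in(.04,.1,.102,.098)]),proj(t,[(.494,-.2925,.102)]))
g=e["color"];print(r.sense()["time_s"])
for v in range(140,165):print(v,g[v,341])
E
```

```text
[[340.20344214 163.29908628]
 [341.41509163 146.6490524 ]
 [341.4555649  146.08432415]
 [341.37462252 147.21315075]] [[364.72570485 211.46536492]]
17.9833
140 [42 32 26]
141 [38 29 22]
142 [37 28 20]
143 [41 32 25]
144 [40 34 28]
145 [33 29 27]
146 [26 25 26]
147 [24 23 25]
148 [17 18 18]
149 [16 17 18]
150 [39 38 36]
151 [78 76 71]
152 [111 107 101]
153 [121 116 110]
154 [123 117 110]
155 [125 113 103]
156 [130 101  84]
157 [132  97  79]
158 [126 109  99]
159 [121 115 109]
160 [121 116 110]
161 [121 115 110]
162 [119 115 109]
163 [119 114 108]
164 [122 114 106]
```

View pics/s5.png

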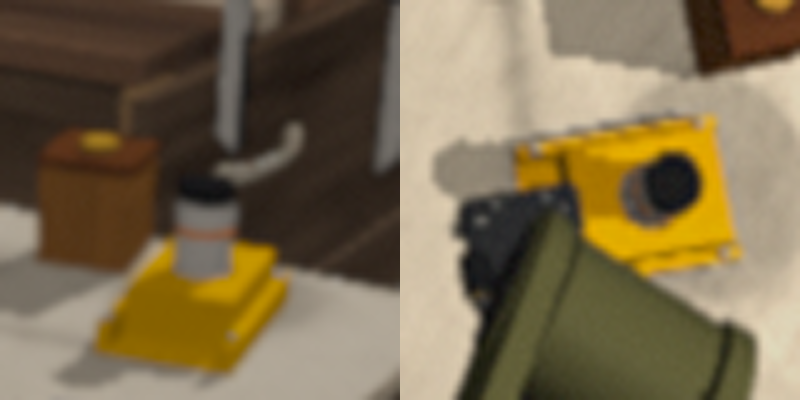

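The canister stands upright in the yellow socket: scene crop cap at (205,187), top crop cap at (670,185). It has sunk in and the gripper is clear. The cap height matches an underside about 2 cm above the table. Handing in.

```bash
python3 - <<'E'
from workcell import r
print(r.hand_in())
E
```

```text
the job is handed in; nothing more can be done
None
```

The canister weighed light, so I put it in the yellow block's socket, let go and handed the job in at about 18 s. No verdict was reported.

- **Weighing:** I lifted it about 35 mm over the nest and held it still for over 1.5 s. The averaged wrist force was −0.74 ± 0.10 N, which fits the foam dummy (0.8 N) and not the metal core (2.9 N).
- **Carry and insertion:** I carried it round the robot side of the stirrer. I located the socket in both camera views, about 12 mm off the block's middle. It went in first time with no contact force beyond the canister's own weight, so no feeling about was needed.
- **Last checks:** Once the canister reached the sprung floor, the wrist load fell to about 0.2 N. After release the pictures show it upright, with its cap within about a pixel of the height expected for a slightly sunk floor, and the gripper clear.
- **Not measured:** I could not read the floor joint directly, so how far it sank is inferred from the picture. I did not re-measure the bystanders, but nothing passed near them. No check failed or disagreed.

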